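Line up the reagent containers by height

TASK

Line up the four containers (the two amber bottles, the dropper bottle and the red-lidded pot) on the board's four rubber pads in order of height: the tallest on the pad next to the upright end plate, then each shorter one on the next pad along, down to the shortest at the low end. Stand each one upright and centred on its pad, do not let any of them tip over on the way, and let go of them all.

Things in the scene. Friction and masses are not known exactly. Their poses are not given: they have to be found in the camera images.
- big_bottle: Larger amber glass bottle with a blue screw cap, the tallest of the four: 142 mm high in all; round body 68 mm across up to 122 mm, cap 36 mm across above that. About 0.36 kg. Origin at the centre of its underside, z up along its axis. Can be gripped across the body (for example 95 mm up).
- small_bottle: Smaller amber glass bottle with a black screw cap, second tallest: 118 mm high in all; round body 58 mm across with a sloping shoulder, cap 31 mm across from 100 mm up. About 0.24 kg. Origin at the centre of its underside, z up along its axis. Can be gripped across the body (for example 70 mm up).
- dropper: Slim amber dropper bottle with a black rubber teat on a white collar, third tallest: 101 mm high in all; round body 36 mm across with its shoulder between about 55 and 67 mm, collar 19 mm across to 78 mm, teat 12 mm across above. About 0.06 kg. Origin at the centre of its underside, z up along its axis. Can be gripped across the body (for example 45 mm up).
- pot: Small white sample pot with a red screw lid, the shortest of the four: 60 mm high, 46 mm across, the lid (from 47 mm up) 48 mm across. About 0.05 kg. Origin at the centre of its underside, z up along its axis. Can be gripped across the body or lid (for example 40 mm up).
- pad_1: First round rubber pad on the board, 72 mm across and 2 mm thick, fixed; origin at the centre of its underside, so its top is 2 mm higher (8 mm above the bench). The four pads lie in a straight row along the board, 95 mm apart between centres, pad_1 at the board's +y end.
- pad_2: Second round rubber pad on the board, 72 mm across and 2 mm thick, fixed; origin at the centre of its underside, so its top is 2 mm higher (8 mm above the bench). Next to pad_1.
- pad_3: Third round rubber pad on the board, 72 mm across and 2 mm thick, fixed; origin at the centre of its underside, so its top is 2 mm higher (8 mm above the bench). Next to pad_2.
- pad_4: Fourth round rubber pad on the board, 72 mm across and 2 mm thick, fixed; origin at the centre of its underside, so its top is 2 mm higher (8 mm above the bench). At the board's -y end.
- end_plate: Upright steel end plate across one end of the board, 60 mm wide, 5 mm thick, top 78 mm above the bench, fixed; it stands beyond either pad_1 or pad_4, 62.5 mm from that pad's centre (the other end has only a bar 8 mm high). Origin at the centre of its underside.
- board: Flat aluminium board 100 x 440 mm, 6 mm thick, fixed to the bench, that carries the pads; origin at the centre of its underside, y along the row of pads, x across it. Set things down with the fingers closing across the row, along x, to keep clear of their neighbours. A wall unit hangs over the back left of the bench (beyond x = 0.70 m, left of y = 0, from z = 0.5 m up): do not lift higher than needed near it.
Things that resemble listed ones, but are neither listed nor needed, are in the scene too. What is shaped like the small_bottle but yellow is not meant. Leave any green look-alike of the big_bottle alone.

How it is judged:
By the outcome, as a careful person would: the job done as asked, in the order asked, and still so for the second after the job is handed in, with the robot touching nothing.
It also fails if it takes over 93 s, if anything falls off the work surface, if the arm or the gripper's body presses on something with over 40 N, if the wrist force passes 120 N, or if a joint passes its speed limit or range.

ROBOT

A 6-joint arm with a two-finger parallel gripper is mounted at the origin on a cart in front of the work surface, level with it; the furniture and walls round the work are solid. World frame = base frame: x ahead of the robot, y to its left, z up, the work surface at z = 0. Lengths are in m, angles in rad, forces in N, time in s.
With the tool pointing down it reaches from about 0.25 to 0.8 m from the base axis. Payload 3.9 kg.
Tool frame: the origin (TCP) lies at the very end of the fingers, on their centre line; the grasp point (between the pads) lies 19 mm behind it; z points along the fingers, y is the line along which they close (so a half turn about z gives the same grasp; the last joint's range is limited). The gripper opens to 85 mm and grips with 20 to 120 N. Pads are 22 mm wide; open, the fingers measure 114 mm over their backs; the gripper's body (76 mm by 85 mm) begins 54 mm behind the grasp point. The pads swing forward as they close: fully open they stand 13 mm farther back than shut.
Start: joints at [1.143, 0.26, -0.138, 1.173, 0, 1.571], TCP at [0.218, 0.478, 0.231] pointing down, gripper open.
Joint ranges: [-2.78, 2.78], [-0.83, 1.72], [-1.28, 1.37], [-1.9, 2.12], [-1.57, 1.48], [-3.14, 3.14]. Speed limits (rad/s): [2.57, 2.57, 3.14, 3.14, 3.14, 3.14].

INTERFACE

Orientations are given as a 3x3 rotation matrix whose columns are the frame's x, y, z axes.
In Python, from workcell import ctrl gives the robot as it stands. Calls block until the motion is done:
- ctrl.goto(position, orientation): joint-space move of the TCP to a pose.
- ctrl.movel(position, max_speed=0.15, attitude=None): straight line of the TCP; attitude=None keeps the orientation; max_speed is the mean speed in m/s.
- ctrl.set_joints(angles): joint-space move.
- ctrl.open() and ctrl.grab(): open the fingers fully, or close them until they stop; the grip force is fixed at half the most.
- ctrl.wait(seconds).
- ctrl.solve_ik(position, orientation): joint angles nearest the present ones, or None.
- ctrl.observe(): the state.
- ctrl.capture(name): name is "scene" or "top" or "wrist"; returns the picture (400x640x3 uint8, red, green, blue); there is no depth.
- ctrl.calibration(name): a dict with "camera_matrix" (3x3 intrinsics, pixels), "dist" ([k1, k2, p1, p2, k3] as OpenCV has them; the pictures are not rectified), "origin" and "attitude" of the camera in the world. Camera axes: x right, y down, z forward; pixel columns grow to the right and rows downward; lengths in m; the calibration is good to about 2 mm. A picture is of the moment at which its call begins: read the wrist's pose just before it. calibration takes no time and is no camera call; for the wrist camera it gives the pose at the moment of the call.
A pose or a line that the arm cannot do raises ctrl.Unreachable and nothing moves.
- ctrl.job_done(): hands the job in, once; it reports no verdict.
Trained networks look in the newest picture that a camera, given by its name, has taken for a name from the list of things; names that differ only in an ending like _2 or _b are one class to them, and where a whole thing is asked for, a point or a joint stands for the part that bears it (a point fixed in the world has none). Each returns a list of dicts, best first, with "conf" (0 to 1); they miss things now and then, are a little off and sometimes report something else, mostly with a low value. They report only what shows in the picture. A call takes as long as a camera call. They do not tell look-alikes from the thing itself.
- ctrl.regions_of(camera, query): "mask" (400x640 bool, what is visible of it).
- ctrl.spot_point(camera, query): "xyz" ([x, y, z] in m, in world coordinates, good to about 4 mm: a listed point, or the origin of a listed thing).
The state is a dict: "t": time; "q": joint angles; "joint_vel": joint speeds; "joint_efforts": joint torques, N m; "eef_pos": TCP position; "tool_rot": TCP orientation; "contact_force": force on the tool from outside, world axes, zero at the start; "wrist_torque": the same for the moment, N m; "opening": finger opening in m.
Only numpy, scipy, OpenCV 4.12 (cv2) and the standard library are available. Lean on these libraries where they do the work, as an engineer would, in place of code of your own. Each camera call takes 0.05 s, during which the arm holds its last target. There are 200 camera calls.

## Working session

There is one attempt and no reset: what is moved stays moved. The work goes in short steps, each a Python script; the robot and the scene stay as the last script left them, time stands still between calls to the robot, and variables do not carry over. Pictures are saved under pics/ and viewed, on a budget of 14 in all, crops included, one or two more only if the job needs it, and the job is handed in when it is done.

```bash
mkdir -p pics; ls; python3 - <<'E'
from workcell import ctrl
import cv2,numpy as np
for c in("scene","top"):
    im=ctrl.capture(c); cv2.imwrite(f"pics/{c}0.png",im[:,:,::-1])
    k=ctrl.calibration(c); print(c,np.round(k["origin"],3),np.round(k["attitude"],2).tolist())
    for q in("big_bottle","small_bottle","dropper","pot","pad_1","end_plate","board"):
        print(q,[(np.round(d["xyz"],3).tolist(),round(d["conf"],2)) for d in ctrl.spot_point(c,q)])
print(ctrl.observe()["t"])
E
```

```text
pics
scene [-0.539  0.566  0.764] [[-0.49, -0.47, 0.73], [-0.87, 0.27, -0.41], [-0.01, -0.84, -0.54]]
big_bottle [([0.626, 0.384, -0.002], 0.83), ([0.602, 0.265, 0.001], 0.77)]
small_bottle [([0.473, 0.031, 0.008], 0.55)]
dropper [([0.604, -0.157, 0.0], 0.73), ([0.603, 0.267, 0.003], 0.57)]
pot [([0.59, 0.107, -0.002], 0.73)]
pad_1 [([0.469, 0.031, 0.007], 0.79), ([0.474, 0.126, 0.005], 0.69), ([0.464, -0.163, 0.007], 0.55)]
end_plate [([0.462, -0.222, 0.003], 0.49)]
board [([0.468, -0.016, -0.001], 0.72), ([0.469, -0.064, 0.006], 0.44)]
top [ 0.286 -0.009  1.411] [[0.02, -0.99, 0.14], [-1.0, -0.02, 0.01], [-0.01, -0.14, -0.99]]
big_bottle [([0.62, 0.384, -0.002], 0.72), ([0.607, 0.27, -0.002], 0.64)]
small_bottle [([0.43, -0.389, 0.003], 0.88), ([0.38, -0.289, -0.002], 0.83), ([0.311, -0.408, -0.0], 0.61)]
dropper [([0.606, -0.16, -0.003], 0.43)]
pot [([0.598, 0.109, 0.002], 0.61)]
pad_1 [([0.478, 0.03, 0.003], 0.84), ([0.474, 0.126, 0.008], 0.77), ([0.468, -0.166, 0.007], 0.62), ([0.47, -0.06, 0.003], 0.58), ([0.607, -0.159, -0.001], 0.43)]
end_plate [([0.465, -0.223, 0.006], 0.49)]
board [([0.473, -0.014, 0.003], 0.83), ([0.476, 0.033, 0.003], 0.24)]
0.8
```

View pics/scene0.png

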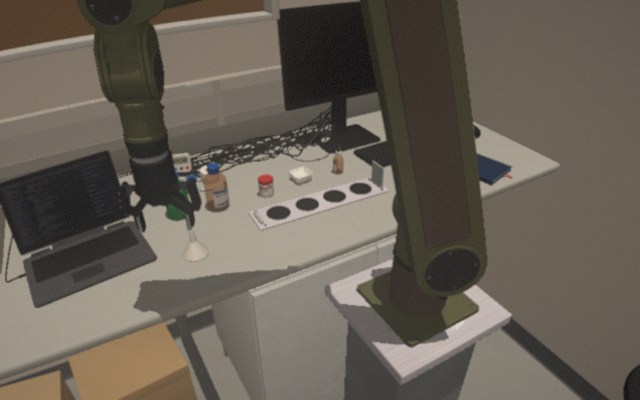

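View pics/top0.png

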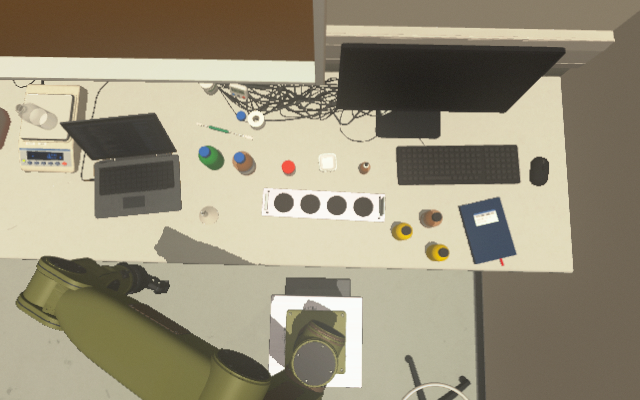

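The end plate (383,206 in top) is at the board's -y end, next to pad_4. The order is therefore big→pad_4, small→pad_3, dropper→pad_2, pot→pad_1. In the top picture the amber big bottle is at (243,161) and the green look-alike at (208,156). The amber small bottle is at (432,218), between the yellow ones at (403,231) and (440,252).

```bash
cat > h.py <<'E'
from workcell import ctrl
import cv2,numpy as np
def ray(c,px,z,k=None):
    k=k or ctrl.calibration(c)
    u=cv2.undistortPoints(np.array([[px]],float),np.array(k["camera_matrix"]),np.array(k["dist"])).ravel()
    d=np.array(k["attitude"])@[u[0],u[1],1]; o=np.array(k["origin"]); return o+d*(z-o[2])/d[2]
def R(a):  # tool down, closing axis at angle a from world x
    y=np.array([np.cos(a),np.sin(a),0]); z=np.array([0,0,-1.]); return np.stack([np.cross(y,z),y,z],1)
def best(p,a):  # of the two equivalent yaws, least wrist travel
    q0=np.array(ctrl.observe()["q"]); o=[]
    for b in(a,a+np.pi):
        q=ctrl.solve_ik(p,R(b))
        if q is not None:o.append((abs(np.array(q)-q0).max(),b))
    return min(o)[1]
def st():
    s=ctrl.observe(); return round(s["t"],2),np.round(s["eef_pos"],3).tolist(),round(s["opening"],4),np.round(s["contact_force"],1).tolist()
def look(name,query):
    im=ctrl.capture("wrist"); cv2.imwrite(f"pics/{name}.png",im[:,:,::-1])
    r=[(np.round(d["xyz"],4).tolist(),round(d["conf"],2)) for d in ctrl.spot_point("wrist",query)]
    print(query,r); return r
E
python3 - <<'E'
from h import *
im=cv2.imread("pics/top0.png")
g=cv2.cvtColor(im,6)[185:225,262:386]
n,l,s,c=cv2.connectedComponentsWithStats((g<80).astype('uint8'))
P=[]
for i in range(1,n):
    if 150<s[i,4]<600:
        px=c[i]+[262,185]; P.append(ray("top",px,.008)[:2]); print(px,s[i,4],P[-1])
P=np.array(P); print(np.diff(P,axis=0))
for n,p,a in(("big",(.605,.268,.076),0),("small",(.43,-.389,.051),1.05),("drop",(.605,-.158,.029),0),("pot",(.596,.108,.021),0)):
  for b in(a,a+np.pi,a-np.pi):
    for z in(0,.17):
      q=ctrl.solve_ik(np.add(p,[0,0,z]),R(b)); print(n,z,round(b,2),None if q is None else np.round(q,2))
E
```

```text
[]
big 0 0 [ 0.42  0.58 -0.04  0.95  0.    1.99]
big 0.17 0 [0.42 0.5  0.27 1.34 0.   1.99]
big 0 3.14 [ 0.42  0.58 -0.04  0.95  0.   -1.15]
big 0.17 3.14 [ 0.42  0.5   0.27  1.34  0.   -1.15]
big 0 -3.14 [ 0.42  0.58 -0.04  0.95  0.   -1.15]
big 0.17 -3.14 [ 0.42  0.5   0.27  1.34  0.   -1.15]
small 0 1.05 [-0.74  0.48 -0.3   0.79  0.   -0.21]
small 0.17 1.05 [-0.74  0.36 -0.02  1.19  0.   -0.21]
small 0 4.19 [-0.74  0.48 -0.3   0.79  0.    2.93]
small 0.17 4.19 [-0.74  0.36 -0.02  1.19  0.    2.93]
small 0 -2.09 [-0.74  0.48 -0.3   0.79  0.    2.93]
small 0.17 -2.09 [-0.74  0.36 -0.02  1.19  0.    2.93]
drop 0 0 [-0.26  0.57 -0.2   0.8   0.    1.32]
drop 0.17 0 [-0.26  0.45  0.06  1.18  0.    1.32]
drop 0 3.14 [-0.26  0.57 -0.2   0.8   0.   -1.83]
drop 0.17 3.14 [-0.26  0.45  0.06  1.18  0.   -1.83]
drop 0 -3.14 [-0.26  0.57 -0.2   0.8   0.   -1.83]
drop 0.17 -3.14 [-0.26  0.45  0.06  1.18  0.   -1.83]
pot 0 0 [ 0.18  0.55 -0.26  0.76  0.    1.75]
pot 0.17 0 [ 0.18  0.42 -0.01  1.14  0.    1.75]
pot 0 3.14 [ 0.18  0.55 -0.26  0.76  0.   -1.39]
pot 0.17 3.14 [ 0.18  0.42 -0.01  1.14  0.   -1.39]
pot 0 -3.14 [ 0.18  0.55 -0.26  0.76  0.   -1.39]
pot 0.17 -3.14 [ 0.18  0.42 -0.01  1.14  0.   -1.39]
```

```bash
python3 - <<'E'
from h import *
im=cv2.imread("pics/top0.png")
g=cv2.cvtColor(im,cv2.COLOR_BGR2GRAY)[185:225,265:380]
n,l,s,c=cv2.connectedComponentsWithStats((g<100).astype('uint8'))
for i in range(1,n):
    if s[i,4]>60:
        px=c[i]+[265,185]; print(px,s[i],ray("top",px,.008)[:2])
a=best((.605,.268,.27),0)
ctrl.goto((.605,.268,.27),R(a)); print(st())
look("w_big","big_bottle")
k=ctrl.calibration("wrist");print(np.round(k["origin"],3),np.round(k["attitude"],2).tolist())
E
```

```text
[283.18560606 202.41666667] [  9   9  19  18 264] [0.47204756 0.12650591]
[309.6091954  203.68199234] [ 36  10  18  18 261] [0.46967728 0.03182317]
[336.20152091 205.14828897] [ 62  11  19  19 263] [ 0.46660165 -0.06326845]
[362.63533835 206.51503759] [ 89  13  18  18 266] [ 0.46387607 -0.15759275]
(2.42, [0.604, 0.269, 0.27], 0.0853, [-0.6, 0.0, -0.1])
big_bottle [([0.6068, 0.2676, 0.0008], 0.97), ([0.6255, 0.3838, -0.0026], 0.9)]
[0.604 0.337 0.413] [[1.0, 0.0, -0.0], [0.0, -0.96, -0.26], [-0.0, 0.26, -0.96]]
```

View pics/w_big.png

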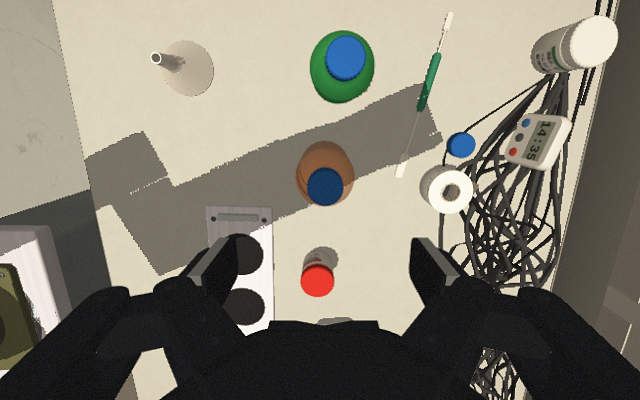

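The wrist view shows the amber bottle at (325,175), clear of the green one at (342,65). Nothing blocks the fingers along x.

```bash
cat >> h.py <<'E'
PC=np.array([.4688,-.0155]); D=np.array([.0292,.9996]); YAW=-.029
def pad(i): return PC+D*.095*(2.5-i)
def pick(x,y,h,a,lift,v=.2):
    zt=h-.019; s=ctrl.observe()["eef_pos"]
    if np.hypot(s[0]-x,s[1]-y)>.02: ctrl.goto((x,y,zt+.13),R(a))
    else: ctrl.movel((x,y,s[2]),.1,R(a))
    ctrl.movel((x,y,zt),v); ctrl.grab(); print("grip",st())
    ctrl.movel((x,y,zt+lift),.2); print("lift",st())
def place(i,h,lift,up=.15):
    x,y=pad(i); zt=h-.019+.009; a=best((x,y,zt+lift),YAW)
    ctrl.goto((x,y,zt+lift),R(a)); ctrl.movel((x,y,zt+.02),.2); ctrl.movel((x,y,zt),.05); print("down",st())
    ctrl.open(); ctrl.movel((x,y,zt+up),.25); print("placed",st())
E
python3 - <<'E'
from h import *
o=ctrl.observe()["tool_rot"]; a=np.arctan2(o[1][1],o[0][1])
pick(.606,.268,.095,a,.14); place(4,.095,.14)
p=(.43,-.389,.26); a=best(p,1.05); ctrl.goto(p,R(a)); print(st()); look("w_small","small_bottle")
E
```

```text
grip (4.2, [0.607, 0.269, 0.078], 0.067, [-2.6, 0.0, 5.4])
lift (5.05, [0.605, 0.268, 0.214], 0.0668, [0.3, -0.0, -4.5])
down (8.0, [0.464, -0.158, 0.085], 0.0667, [-2.5, 0.4, 4.5])
placed (9.08, [0.464, -0.158, 0.234], 0.0854, [0.6, -0.9, -0.5])
(10.42, [0.43, -0.388, 0.259], 0.0854, [0.5, -0.3, 0.2])
small_bottle [([0.309, -0.4114, 0.0016], 0.97), ([0.3803, -0.289, 0.0044], 0.94), ([0.424, -0.3955, 0.0025], 0.67), ([0.6035, -0.1577, -0.0004], 0.23)]
```

View pics/w_small.png

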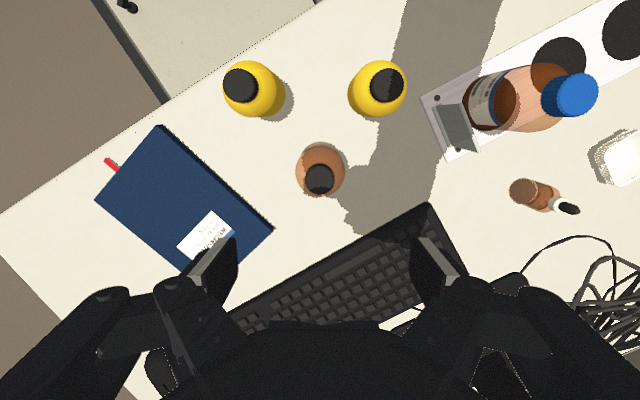

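The big bottle stands upright on pad_4. The small amber bottle is at (320,170), with its cap centred between the fingers, and the yellow ones are clear at (250,88) and (378,88).

```bash
python3 - <<'E'
from h import *
c=ray("wrist",(319,179),.118); print("cap ray",c)
x,y=(c[:2]+[.427,-.392])/2
o=ctrl.observe()["tool_rot"]; a=np.arctan2(o[1][1],o[0][1])
pick(x,y,.070,a,.20); place(3,.070,.20)
p=(.604,-.158,.24); a=best(p,0); ctrl.goto(p,R(a)); print(st()); look("w_drop","dropper")
E
```

```text
cap ray [ 0.42498613 -0.38922365  0.118     ]
grip (12.35, [0.427, -0.391, 0.053], 0.055, [0.3, -0.0, 5.3])
lift (13.5, [0.425, -0.39, 0.25], 0.0551, [0.3, -0.9, -2.3])
down (16.41, [0.468, -0.063, 0.061], 0.0551, [-1.4, -1.1, 6.1])
placed (17.57, [0.467, -0.063, 0.209], 0.0854, [0.2, -0.3, 0.1])
(18.29, [0.602, -0.157, 0.238], 0.0855, [0.1, 1.3, -0.3])
dropper [([0.6028, -0.1586, 0.0], 0.69)]
```

View pics/w_drop.png

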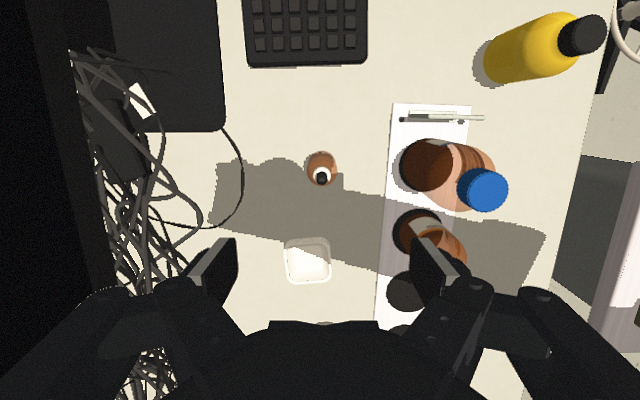

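Both bottles are standing on pads 4 and 3. The dropper is at (320,170), centred between the fingers and clear of everything.

```bash
python3 - <<'E'
from h import *
o=ctrl.observe()["tool_rot"]; a=np.arctan2(o[1][1],o[0][1])
pick(.6035,-.158,.048,a,.19); place(2,.048,.19)
p=(.596,.108,.22); a=best(p,0); ctrl.goto(p,R(a)); print(st()); look("w_pot","pot")
E
```

```text
grip (20.37, [0.604, -0.158, 0.03], 0.0338, [-0.8, -0.1, 3.6])
lift (21.47, [0.603, -0.158, 0.218], 0.0333, [-0.1, -0.8, -0.1])
down (23.94, [0.47, 0.032, 0.038], 0.0334, [-0.8, 0.8, -1.4])
placed (25.25, [0.469, 0.032, 0.187], 0.0855, [0.3, -0.6, 0.3])
(25.9, [0.595, 0.108, 0.217], 0.0858, [0.8, 0.1, -0.6])
pot [([0.597, 0.1107, -0.0023], 0.92), ([0.4718, 0.0303, 0.0045], 0.22)]
```

View pics/w_pot.png

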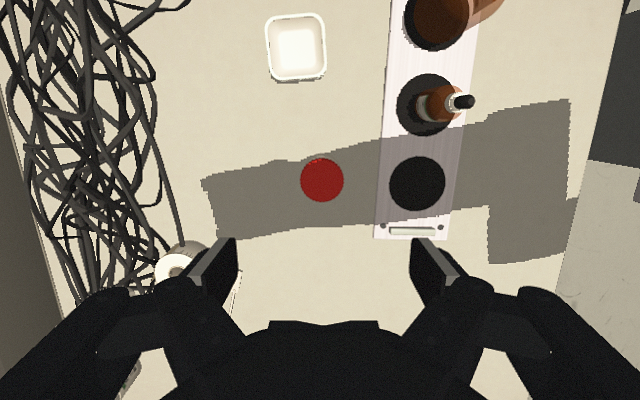

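The dropper stands on pad_2. The pot lid is at (322,180) and the empty pad_1 at (417,183), which gives me a cross-check on the pad position.

```bash
python3 - <<'E'
from h import *
print("pad1 ray",ray("wrist",(417,183),.008),pad(1)); c=ray("wrist",(322,180),.060); print("lid",c)
x,y=(c[:2]+[.597,.109])/2
o=ctrl.observe()["tool_rot"]; a=np.arctan2(o[1][1],o[0][1])
pick(x,y,.040,a,.12); place(1,.040,.10)
ctrl.goto((.30,.30,.35),R(best((.30,.30,.35),0))); ctrl.wait(.5); print(st())
im=ctrl.capture("top"); cv2.imwrite("pics/top1.png",cv2.resize(im[150:240,230:400,::-1],None,fx=4,fy=4,interpolation=cv2.INTER_CUBIC))
im2=ctrl.capture("scene"); cv2.imwrite("pics/scene1.png",cv2.resize(im2[120:260,220:430,::-1],None,fx=3.5,fy=3.5,interpolation=cv2.INTER_CUBIC))
for cam in("top","scene"):
  for i,q in zip((4,3,2,1),("big_bottle","small_bottle","dropper","pot")):
    print(cam,q,pad(i).round(3),[(np.round(d["xyz"],3).tolist(),round(d["conf"],2)) for d in ctrl.spot_point(cam,q)])
E
```

```text
pad1 ray [0.4748608  0.12496553 0.008     ] [0.472961 0.126943]
lid [0.5947106  0.10911295 0.06      ]
grip (27.83, [0.597, 0.109, 0.022], 0.0462, [-1.8, -0.1, 5.0])
lift (28.58, [0.595, 0.109, 0.14], 0.0461, [-0.2, 0.3, -0.6])
down (30.25, [0.473, 0.127, 0.03], 0.0462, [1.2, 0.4, 2.8])
placed (31.48, [0.472, 0.127, 0.179], 0.0855, [-0.7, -0.5, -0.5])
(33.12, [0.3, 0.3, 0.35], 0.0851, [-0.1, 0.0, 0.5])
top big_bottle [ 0.465 -0.158] [([0.62, 0.386, -0.002], 0.81), ([0.465, -0.158, 0.01], 0.8)]
top small_bottle [ 0.467 -0.063] [([0.378, -0.288, -0.003], 0.85), ([0.309, -0.407, -0.002], 0.77), ([0.466, -0.065, 0.007], 0.59)]
top dropper [0.47  0.032] [([0.47, 0.03, 0.007], 0.68), ([0.472, 0.032, 0.005], 0.58)]
top pot [0.473 0.127] [([0.47, 0.128, 0.012], 0.48)]
scene big_bottle [ 0.465 -0.158] [([0.462, -0.165, 0.013], 0.86), ([0.628, 0.382, -0.004], 0.85)]
scene small_bottle [ 0.467 -0.063] [([0.469, -0.063, 0.006], 0.73)]
scene dropper [0.47  0.032] [([0.47, 0.031, 0.007], 0.85)]
scene pot [0.473 0.127] [([0.47, 0.128, 0.008], 0.82)]
```

View pics/top1.png

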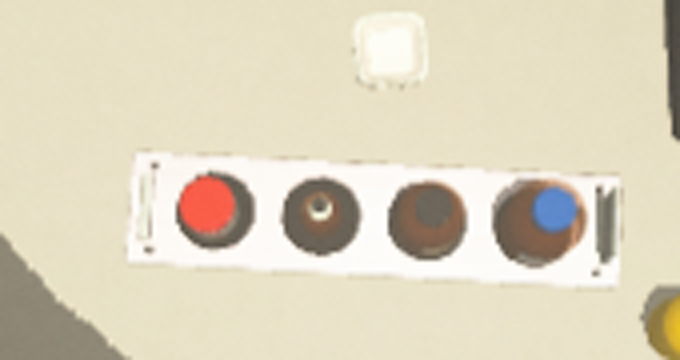

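View pics/scene1.png

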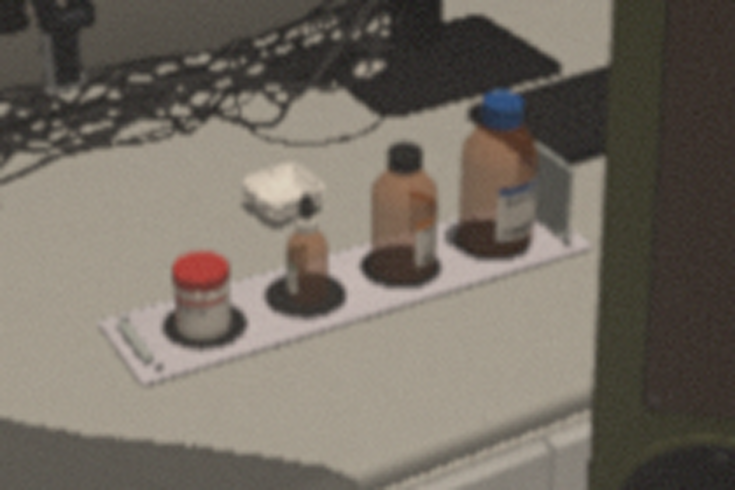

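```bash
python3 - <<'E'
from h import *
for i,u,v,z in((4,553,208,.150),(3,433,209,.126),(2,320,208,.109),(1,207,206,.068)):
    p=ray("top",((u+.5)/4-.5+230,(v+.5)/4-.5+150),z)[:2]; print(i,p.round(4),pad(i).round(4),((p-pad(i))*1000).round(1))
p=(.40,-.10,.30); a=best((.38,-.1,.36),0)
ctrl.goto((.465,-.02,.36),R(best((.465,-.02,.36),YAW))); im=ctrl.capture("wrist"); cv2.imwrite("pics/w_end.png",im[:,:,::-1]); print(st())
k=ctrl.calibration("wrist"); np.save("kend.npy",k,allow_pickle=True)
for i,q in zip((4,3,2,1),("big_bottle","small_bottle","dropper","pot")):
    print(q,pad(i).round(3),[(np.round(d["xyz"],4).tolist(),round(d["conf"],2)) for d in ctrl.spot_point("wrist",q)])
E
```

```text
4 [ 0.462  -0.1593] [ 0.4646 -0.1579] [-2.6 -1.3]
3 [ 0.4623 -0.064 ] [ 0.4674 -0.063 ] [-5.1 -1. ]
2 [0.4633 0.029 ] [0.4702 0.032 ] [-6.9 -3. ]
1 [0.4684 0.1271] [0.473  0.1269] [-4.6  0.1]
(35.02, [0.465, -0.019, 0.36], 0.0852, [-1.1, 0.8, -0.1])
big_bottle [ 0.465 -0.158] [([0.4627, -0.16, 0.0078], 0.91), ([0.4652, -0.2213, 0.0055], 0.3)]
small_bottle [ 0.467 -0.063] [([0.4673, -0.0663, 0.0082], 0.98)]
dropper [0.47  0.032] [([0.4725, 0.0339, 0.0082], 0.97)]
pot [0.473 0.127] [([0.4766, 0.1255, 0.0055], 0.81)]
```

View pics/w_end.png

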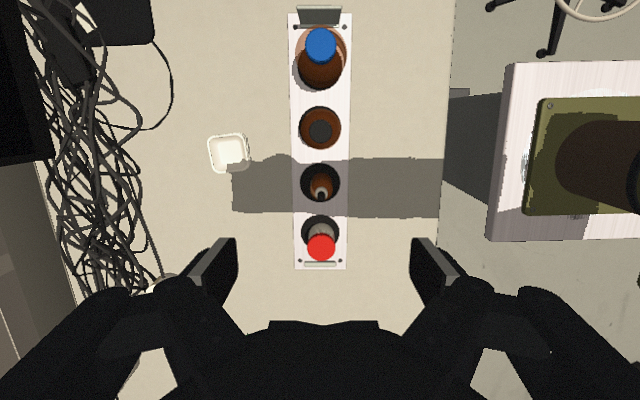

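The last wrist view shows all four upright at column 320, centred on their pads. The big bottle is next to the plate and the gripper is well clear. Handing in.

```bash
python3 -c "
from h import *
ctrl.job_done(); print(st())"
```

```text
the job is handed in; nothing more can be done
the job is handed in; nothing more can be done
```

All four containers now stand upright on their pads in height order, and I've handed the job in at about 35 s of the 93 s. From the end plate, which is at the −y end, the order is big bottle on pad_4, small amber bottle on pad_3, dropper on pad_2 and pot on pad_1. The green and yellow look-alikes were left alone, and the gripper is open and clear.

**Last checks:** The top, scene and final wrist pictures all show the four upright. The networks put each one within about 4 mm of its pad centre, apart from one scene-camera reading of the big bottle that was about 8 mm off.

**Disagreement:** My own sighting of the cap tops in the top picture gave offsets of 3 to 8 mm, mostly toward −x. The wrist picture did not show that shift: there the caps and pads line up, so I made no correction.

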